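# Roll the brass sleeve up its lane to the stop

### The job

Two metal sleeves lie at the low end of the sloped two-lane rack. With closed fingers, push the brass one up its lane, keeping the fingers against it up to the hump, and on over the hump so that it settles against the blue stop and does not roll back, then take the hand clear. Do not grip, straddle or lift it, and leave the steel sleeve and the other things on the worktop where they are.

Things in the scene. Friction and masses are not known exactly. Their poses are not given: they have to be found in the camera images.
- rack: Fixed two-lane sloped rack (grey walls, pale metal floors, dark in the dip behind the hump, blue stop across the high end), about 265 mm long and 200 mm wide. Origin on the worktop under its middle; z up, x horizontal in the uphill direction, y across the lanes.
- runway: The rack's two sloped lanes as one frame: origin between the lanes, 29 mm above the worktop; x uphill along the floor, which rises 5 degrees, y across, z square to the floor, whose surface is z = 0 from the low end to the hump. Lane centres at y = +46 and -46 mm, lanes 80 mm wide inside; walls and the 12 mm divider stand 15 mm above the floor. x, y, z of the next three are in this frame.
- lane_low_end (a point): Open low end, x = -120 mm, y = 0, z = 0. Each lane has two black lugs 6 mm high at x = -89 to -77 mm, one at each wall, with a 50 mm gap for fingers at the lane's middle. A sleeve resting on the lugs has its centre at x = -60, z = 26 mm; free floor lies behind it.
- hump (a point): Top of the hump, x = +70 mm, y = 0, z = 0: a smooth ridge across both lanes, no step, where the pale floor meets the dark floor of the dip. Short of it a sleeve left alone rolls back down to the lugs; past it, where the floor dips 8 degrees below level (13 below this frame's x axis), it rolls on to the stop and stays.
- stop_face (a point): Face of the blue stop across the high end, x = +127 mm, y = 0 (between the lanes), z = 20 mm; its top is at z = 30 mm. A sleeve seated against it has its centre at x = +101, z = 20 mm.
- brass_part: Brass (yellow) sleeve, 52 mm diameter, 75 mm long, about 0.6 kg, lying with its axis across its lane so that it rolls freely along it. Treat it as a solid cylinder. Origin at the centre of one end face; its z axis runs along the sleeve's axis. It may lie in either lane.
- brass_part_center (a point): The middle of the brass sleeve, on its axis.
- steel_part: Steel (grey) sleeve of the same size, lying in the other lane; to be left alone. Origin at the centre of one end face, z along its axis.
- steel_part_center (a point): The middle of the steel sleeve, on its axis.
- weight_big: Bystander: grey-white 38 mm diameter, 58 mm tall calibration weight, standing on the worktop left of the rack; origin under its centre.
- jar_green: Bystander: white jar with green lid, 64 mm diameter, 71 mm tall, standing on the worktop right of the rack; origin under its centre.
- watch: Bystander: black stopwatch, 66 x 60 x 19 mm, lying on the worktop left of the rack; origin under its centre.
Mind the look-alikes: they are no part of the job. What is shaped like the brass_part but pink is not meant.

How it is judged:
By the outcome, as a careful person would: the job done as asked, in the order asked, and still so for the second after the job is handed in, with the robot touching nothing.
It also fails if it takes over 35 s, if anything falls off the work surface, if the arm or the gripper's body presses on something with over 40 N, if the wrist force passes 120 N, or if a joint passes its speed limit or range.

### The arm

A 6-joint arm with a two-finger parallel gripper is mounted at the origin on a cart in front of the work surface, level with it; the furniture and walls round the work are solid. World frame = base frame: x ahead of the robot, y to its left, z up, the work surface at z = 0. Lengths are in m, angles in degrees, forces in N, time in s.
With the tool pointing down it reaches from about 0.4 to 0.825 m from the base axis. Payload 7 kg.
Tool frame: the origin (TCP) lies midway between the tips of the shut fingers; the grasp point (between the pads) lies 19 mm behind it (ctrl.hold_point_z is the distance from the TCP to the grasp point, in m); z points along the fingers, y is the line along which they close (so a half turn about z gives the same grasp; the last joint's range is limited). The gripper opens to 88 mm and grips with 3 to 60 N. Pads are 19 mm wide; open, the fingers measure 130 mm over their backs; the gripper's body (78 mm by 193 mm) begins 47 mm behind the grasp point.
Start: joints at [-48.466, 20.546, 0.682, 0, -70.136, -16.507], TCP at [0.286, -0.612, 0.227] pointing down, gripper open.
Joint ranges: [-176.03, 176.03], [-82.01, 121.73], [-58.28, 71.71], [-173.87, 95.51], [-174.79, -0.11], [-173.66, 173.66]. Speed limits (degrees/s): [136.94, 136.94, 172.46, 180, 180, 180].

### API

Orientations are given as [roll, pitch, yaw] about the fixed x, y, z axes, in that order (R = Rz(yaw) Ry(pitch) Rx(roll)).
In Python, from plant import ctrl gives the robot as it stands.
- The arm moves only by the tool apply_moves, never from a script. Its argument "deltas" is a list of rows, each an object with "fingers": the finger opening in mm, from 0 to 87.6; "delta_pos": the shift along the tool's x, y, z in mm, a list of three; "angular": the turn, a rotation vector about the tool's x, y, z in degrees, a list of three. A call has 1 to 10 rows; each row is the pose to reach, as a shift and turn from the pose commanded when the call began, along the tool's axes at that moment; what a row does not reach only later rows make up. A row lasts 1/10 s, in which the tool goes at most 50 mm and 8.59 degrees, less where a joint would pass 70% of its speed; a pose out of reach is approached as far as the arm can. A call with a gripper value outside its range is refused whole. The fingers move at their own pace and stop on an object; the grip force is fixed at half the most. Time passes only in rows, so rows that repeat a pose let the fingers close. It gives the time, the measured TCP pose, the force, the opening and the grip force at its end, in the units of the state.
- ctrl.get_obs(): the state, without advancing time (a new reading comes with each control period).
- ctrl.snapshot(name): name is "side" or "top"; returns the picture (400x640x3 uint8, red, green, blue); there is no depth.
- ctrl.camera_params(name): a dict with "fx", "fy", "cx", "cy" (pixels), "cam_to_world" (4x4, takes a point from camera to world coordinates). Camera axes: x right, y up, looking along -z (the intrinsics and any distortion apply to the point x, -y, -z); pixel columns grow to the right and rows downward; lengths in m; the calibration is good to about 2 mm. A picture is of the moment at which its call begins. camera_params takes no time and is no camera call.
- ctrl.close_job(): hands the job in; it is judged then, once.
The state is a dict: "clock": time; "joint_pos": joint angles; "qvel": joint speeds; "tau": joint torques, N m; "tool_pos": TCP position; "orientation": TCP orientation; "force": force on the tool from outside, world axes, zero at the start; "moment": the same for the moment, N m; "opening": finger opening in m; "gripper_force": force on a finger pad.
Only numpy, scipy, OpenCV 4.12 (cv2) and the standard library are available. Lean on these libraries where they do the work, as an engineer would, in place of code of your own. Each camera call takes 0.05 s, during which the arm holds its last target. There are 200 camera calls.

## Working session

There is one attempt and no reset: what is moved stays moved. The work goes in short steps, Python scripts to look and compute and a tool call to move; the robot and the scene stay as the last step left them, time stands still between calls to the robot, and variables do not carry over. Pictures are saved under pics/ and viewed, at most 10 in all, crops included, and the job is handed in when it is done.

Besides the shell and the picture viewer there is one more tool, called after "Call:" as name(argument=value, ...) on one line, values as JSON. apply_moves: Moves the arm, as the interface text tells. Its arguments: {"type":"object","properties":{"deltas":{"type":"array"}},"required":["deltas"]}

```bash
mkdir -p pics; python3 - <<'E'
from plant import ctrl
import cv2,numpy as np
for n in("top","side"):
    im=ctrl.snapshot(n); cv2.imwrite(f"pics/{n}0.png",im[:,:,::-1])
    p=ctrl.camera_params(n); print(n,{k:(np.round(v,4).tolist()) for k,v in p.items()})
o=ctrl.get_obs(); print(o)
E
```

```text
top {'fx': 506.4107, 'fy': 506.4107, 'cx': 328.0943, 'cy': 204.206, 'cam_to_world': [[-0.4298, 0.7084, -0.5599, -0.4301], [-0.9029, -0.3433, 0.2587, 0.4137], [-0.009, 0.6167, 0.7872, 1.4155], [0.0, 0.0, 0.0, 1.0]]}
side {'fx': 365.0474, 'fy': 365.0474, 'cx': 318.9941, 'cy': 199.6639, 'cam_to_world': [[-0.9722, 0.1479, -0.1815, 0.3342], [-0.2341, -0.6273, 0.7428, 0.8206], [-0.004, 0.7646, 0.6445, 0.8], [0.0, 0.0, 0.0, 1.0]]}
{'clock': 0.1, 'joint_pos': array([-4.84679363e+01,  2.05875909e+01,  6.39699790e-01, -1.77996804e-02,
       -7.01357644e+01, -1.65084636e+01]), 'qvel': array([-0.00122472, -0.22859349,  0.0458766 ,  0.01830298, -0.03336451,
       -0.01823244]), 'tau': array([-3.07535149e-03, -5.84161770e+01,  2.93749666e+01,  7.01547101e+00,
        1.01625390e-02, -5.44839634e-05]), 'tool_pos': array([ 0.28533075, -0.61125176,  0.22571839]), 'orientation': array([ 1.79915038e+02, -7.72948601e-03, -1.54982455e+02]), 'force': array([-0.04893921,  0.44748979, -0.2613761 ]), 'moment': array([ 0.03416898, -0.06224728, -0.05336546]), 'gripper_force': 0.0, 'opening': 0.08743043050430081}
```

View pics/top0.png

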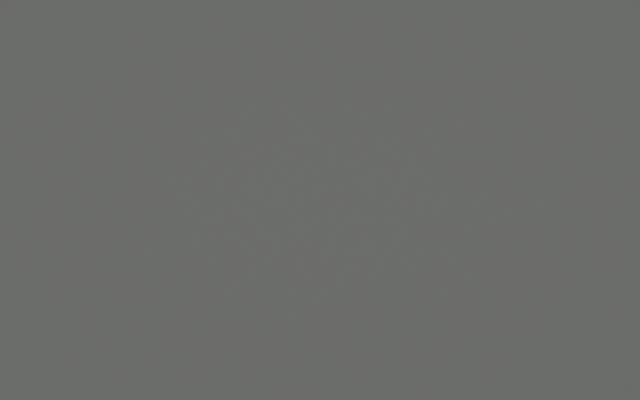

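View pics/side0.png

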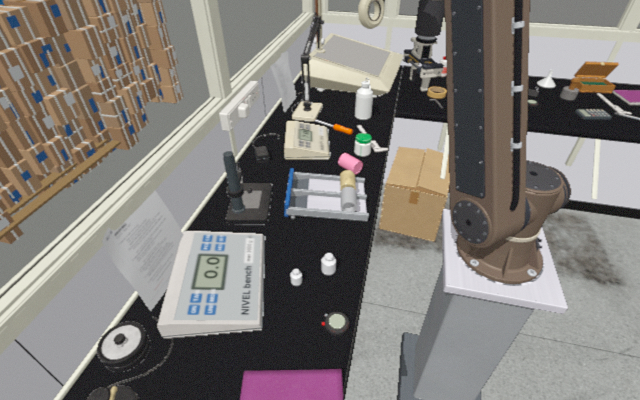

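The top picture is blank grey, with nothing in it. The side view shows the rack at cols 285-368, rows 172-220, with the blue stop at its left (col 289). Yellow is at about (348,178), grey at (349,198) and pink outside the rack at (350,162). I'll retry the top camera and enlarge the side view.

```bash
python3 - <<'E'
from plant import ctrl
import cv2,numpy as np
im=ctrl.snapshot("top"); print(im.std(), im.mean((0,1))); cv2.imwrite("pics/top1.png",im[:,:,::-1])
im=np.mean([ctrl.snapshot("side") for _ in range(4)],0).astype(np.uint8)
cv2.imwrite("pics/side1.png",im[:,:,::-1])
c=cv2.resize(im[145:230,270:385],None,fx=6.9,fy=6.9,interpolation=cv2.INTER_CUBIC); cv2.imwrite("pics/side1c.png",c[:,:,::-1])
E
```

```text
1.0234496827857114 [107.67355859 109.19364453 107.03639844]
```

View pics/side1c.png

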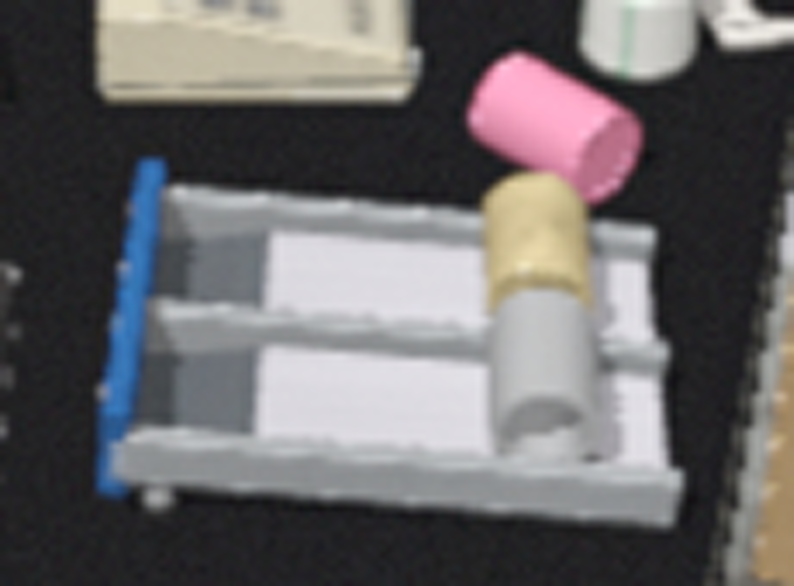

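The enlarged crop (6.9x, offset 270,145) gives the candidates. Yellow lies at about (347,180) in the far lane, the right one seen by the robot. Steel is at (349,195) in the near lane. Pink is at (350,163) on the worktop outside the rack. Only the yellow one is both brass-coloured and in a lane, so it is the brass part. Next I cast rays from the hump and low-end floor corners onto their known heights.

```bash
cat > h.py <<'E'
from plant import ctrl
import cv2,numpy as np
P=ctrl.camera_params("side"); T=np.array(P["cam_to_world"])
def ray(u,v): return T[:3,:3]@np.array([(u-P["cx"])/P["fx"],-(v-P["cy"])/P["fy"],-1])
def hit(u,v,z):
    d=ray(u,v); return T[:3,3]+d*(z-T[2,3])/d[2]
def proj(X):
    c=T[:3,:3].T@(np.asarray(X)-T[:3,3]); return P["cx"]-P["fx"]*c[0]/c[2], P["cy"]+P["fy"]*c[1]/c[2]
s5,c5=np.sin(np.radians(5)),np.cos(np.radians(5))
def rack(r): x,y,z=np.array(r)/1000; return np.array([x*c5-z*s5,y,.029+x*s5+z*c5])
E
python3 - <<'E'
from h import *
def cr(a,b): return (a+.5)/6.9-.5+270,(b+.5)/6.9-.5+145
pts=[((258,350),(70,6,0)),((268,233),(70,-86,0)),((657,370),(-120,6,0)),((649,256),(-120,-86,0))]
W=[];R=[]
for c,r in pts:
    q=rack(r);R.append(q);W.append(hit(*cr(*c),q[2]))
W=np.array(W);R=np.array(R)
a=(R-R.mean(0))[:,:2];b=(W-W.mean(0))[:,:2]
yaw=np.arctan2((a[:,0]*b[:,1]-a[:,1]*b[:,0]).sum(),(a*b).sum())
Rz=np.array([[np.cos(yaw),-np.sin(yaw)],[np.sin(yaw),np.cos(yaw)]])
t=W.mean(0)[:2]-Rz@R.mean(0)[:2]
print("yaw",np.degrees(yaw),"t",t,"resid mm",((R[:,:2]@Rz.T+t-W[:,:2])*1e3).round(1).tolist())
def w(r): q=rack(r); return np.r_[Rz@q[:2]+t,q[2]]
for n,r in dict(brass=(-60,-46,26),start=(-106,-46,14),hump=(70,-46,0),seat=(101,-46,20)).items(): print(n,w(r).round(4), np.hypot(*w(r)[:2]).round(3))
# checks: stop top corners, near wall low-end top
for n,r in dict(stopR=(127,-100,30),stopL=(127,100,30),brassTop=(-60,-46,52),steelEndTop=(-60,83.5,52),wallNearLow=(-120,98,15)).items(): 
    u,v=proj(w(r)); print(n,"crop px",round((u-270)*6.9),round((v-145)*6.9))
im=cv2.imread("pics/side1.png");h=cv2.cvtColor(im,cv2.COLOR_BGR2HSV)
m=cv2.inRange(h,(18,50,90),(32,255,255));n,l,s,c=cv2.connectedComponentsWithStats(m)
for i in range(1,n):
    if s[i,4]>40 and 270<c[i,0]<385: print("yellow",s[i],c[i], hit(*c[i],.085-.009))
for nm,u,v in(("jar",363,150),("pink",350,168),("bottle foot",364,118)): print(nm,hit(u,v,.0).round(3))
print(hit(366,80,.15))
np.savez("rk.npz",yaw=yaw,t=t)
E
```

```text
yaw 13.769284923754611 t [ 0.5241492  -0.09842363] resid mm [[-3.1, -2.4], [-0.4, -0.5], [-0.8, 1.4], [4.3, 1.4]]
brass [ 0.4748 -0.1579  0.0497] 0.5
start [ 0.4314 -0.1685  0.0337] 0.463
hump [ 0.6028 -0.1265  0.0351] 0.616
seat [ 0.6311 -0.1196  0.0577] 0.642
stopR crop px 157 158
stopL crop px 134 420
brassTop crop px 540 211
steelEndTop crop px 559 383
wallNearLow crop px 681 475
yellow [340 170  16  20 237] [347.08438819 179.00421941] [ 0.47274125 -0.13784967  0.076     ]
jar [ 0.459 -0.446  0.   ]
pink [ 0.489 -0.309  0.   ]
bottle foot [ 0.494 -0.719  0.   ]
[ 0.50699073 -0.79237454  0.15      ]
```

```bash
python3 - <<'E'
from h import *
from scipy.optimize import least_squares
im=cv2.imread("pics/side1.png");g=cv2.resize(im,None,fx=10,fy=10,interpolation=cv2.INTER_CUBIC)
c=g[1500:2100,2780:3080]; d=g[1500:2100,3320:3760]
cv2.imwrite("pics/c2.png",np.hstack([c,d]))
E
```

```text
(no output)
```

View pics/c2.png

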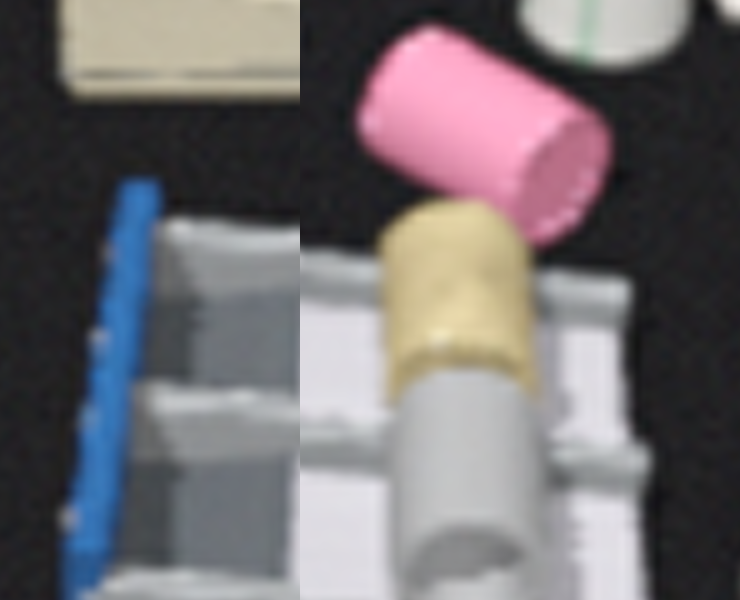

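```bash
python3 - <<'E'
from h import *
from scipy.optimize import least_squares
px=lambda a,b,o:((a+o+.5)/10-.5,(b+1500.5)/10-.5)
L,Rr=2780,3020
pts=[(px(294,460,L),(70,6,0)),(px(308,285,L),(70,-86,0)),(px(627,325,Rr),(-120,-86,0)),(px(640,495,Rr),(-120,6,0)),
(px(630,297,Rr),(-120,-86,15)),(px(649,465,Rr),(-120,6,15))]
ax=[(px(452.5,240,Rr)),(px(466,390,Rr)),(px(467,400,Rr)),(px(478,540,Rr))]
def w(p,r):
    q=rack(r);c,s=np.cos(p[2]),np.sin(p[2]);return np.array([c*q[0]-s*q[1]+p[0],s*q[0]+c*q[1]+p[1],q[2]])
def f(p):
    e=[]
    for o,r in pts: e+=list(np.subtract(proj(w(p,r)),o))
    a,b=proj(w(p,(-60,-80,26))),proj(w(p,(-60,80,26)))
    for o in ax: e.append(a[0]+(o[1]-a[1])*(b[0]-a[0])/(b[1]-a[1])-o[0])
    return e
s=least_squares(f,[.524,-.098,.24],loss="soft_l1");p=s.x
print(p[:2].round(4),np.degrees(p[2]),np.round(f(p),2))
for n,r in dict(brass=(-60,-46,26),start=(-106,-46,14),hump=(70,-46,0),seat=(101,-46,20)).items(): print(n,w(p,r).round(4))
for n,r in dict(stopR=(127,-100,30),stopL=(127,100,30)).items():
    u,v=proj(w(p,r));print(n,u*10-L,v*10-1500)
u,v=proj(w(p,(-60,-83.5,52)));print("far brass top",u*10-Rr,v*10-1500)
u,v=proj(w(p,(-60,83.5,52)));print("near steel top",u*10-Rr,v*10-1500)
np.save("p.npy",p)
E
```

```text
[ 0.5228 -0.0966] 12.658433028760182 [ 1.33 -0.42  0.93  0.36 -1.05  0.46 -0.22  0.31 -0.66 -0.14 -0.37 -0.16
  0.3   0.06  0.03 -0.04]
brass [ 0.4724 -0.155   0.0497]
start [ 0.4287 -0.1649  0.0337]
hump [ 0.6009 -0.1262  0.0351]
seat [ 0.6294 -0.1198  0.0577]
stopR 155.72550389218122 178.16158405748843
stopL 110.65152367832161 557.7172559755072
far brass top 462.7039053584631 195.65374213608698
near steel top 487.7657034761278 512.7969156964102
```

The refit holds up. Pixel residuals are mostly under 1 px, and the stop corners (not used in the fit) land on the blue edge. Reach at the start point is 0.46 m, and brass is in the right lane. Moving above the low end now, closing the fingers and turning to yaw -167.3.

Call:
apply_moves(deltas=[{"fingers":0,"delta_pos":[-16,17,0],"angular":[0,0,1]},{"fingers":0,"delta_pos":[-41,45,0],"angular":[0,0,2.3]},{"fingers":0,"delta_pos":[-70,76,0],"angular":[0,0,3.6]},{"fingers":0,"delta_pos":[-102,110,0],"angular":[0,0,5]},{"fingers":0,"delta_pos":[-134,145,0],"angular":[0,0,6.4]},{"fingers":0,"delta_pos":[-166,180,0],"angular":[0,0,7.8]},{"fingers":0,"delta_pos":[-198,214,0],"angular":[0,0,9.2]},{"fingers":0,"delta_pos":[-228,247,0],"angular":[0,0,10.6]},{"fingers":0,"delta_pos":[-255,276,0],"angular":[0,0,11.7]},{"fingers":0,"delta_pos":[-277,300,0],"angular":[0,0,12.3]}])

```text
clock: 1.35
tool_pos: [0.41, -0.2206, 0.227]
orientation: [-180.0, 0.1, -167.3]
force: [0.6, -0.0, 0.3]
opening: 0.0131
gripper_force: 0.0
```

```bash
cat > d.py <<'E'
from h import *
import sys
from scipy.spatial.transform import Rotation as Ro
p=np.load("p.npy");o=ctrl.get_obs()
c,s=np.cos(p[2]),np.sin(p[2]);M=np.array([[c,-s,0],[s,c,0],[0,0,1]])
S=np.array([[c5,0,-s5],[0,1,0],[s5,0,c5]])
t=np.array([p[0],p[1],.029]);Rt=Ro.from_euler("xyz",o["orientation"],degrees=True)
q=np.array([float(a) for a in sys.argv[1:4]])/1e3
print("t",o["clock"],"runway mm",((M@S).T@(o["tool_pos"]-t)*1e3).round(1),"rpy",o["orientation"].round(2),"F",o["force"].round(1),"open",o["opening"])
print("delta tool mm",(Rt.inv().apply(M@S@q+t-o["tool_pos"])*1e3).round(1),"uphill in tool",Rt.inv().apply((M@S)[:,0]).round(4))
E
python3 d.py -108 -46 14
```

```text
t 1.35 runway mm [-119.5  -96.3  209.2] rpy [-1.7999e+02  6.0000e-02 -1.6726e+02] F [ 0.6 -0.   0.3] open 0.013096677128834546
delta tool mm [-28.3  50.3 193.5] uphill in tool [-0.9963 -0.0014 -0.0861]
```

Call:
apply_moves(deltas=[{"fingers":0,"delta_pos":[-6,14,0],"angular":[0,0,0]},{"fingers":0,"delta_pos":[-14,28,10],"angular":[0,0,0]},{"fingers":0,"delta_pos":[-22,40,30],"angular":[0,0,0]},{"fingers":0,"delta_pos":[-26,46,55],"angular":[0,0,0]},{"fingers":0,"delta_pos":[-26,46,80],"angular":[0,0,0]},{"fingers":0,"delta_pos":[-26,46,100],"angular":[0,0,0]},{"fingers":0,"delta_pos":[-26,46,115],"angular":[0,0,0]},{"fingers":0,"delta_pos":[-26,46,120],"angular":[0,0,0]},{"fingers":0,"delta_pos":[-26,46,120],"angular":[0,0,0]}])

```text
clock: 2.25
tool_pos: [0.4246, -0.172, 0.1063]
orientation: [180.0, -0.1, -167.3]
force: [0.8, 0.6, 0.8]
opening: 0.0005
gripper_force: 0.0
```

```bash
python3 d.py -110 -46 14; python3 - <<'E'
from h import *
im=ctrl.snapshot("side");cv2.imwrite("pics/c3.png",cv2.resize(im[100:230,270:400],None,fx=4.6,fy=4.6,interpolation=cv2.INTER_CUBIC)[:,:,::-1])
u,v=proj(ctrl.get_obs()["tool_pos"]);print((u-270)*4.6,(v-100)*4.6)
E
```

```text
t 2.25 runway mm [-105.2  -52.1   86.8] rpy [ 1.7999e+02 -6.0000e-02 -1.6727e+02] F [0.8 0.6 0.8] open 0.0004713498384683266
delta tool mm [-1.7  6.1 72.9] uphill in tool [-0.9961 -0.0012 -0.0883]
430.81403944330367 309.91115870773217
```

View pics/c3.png

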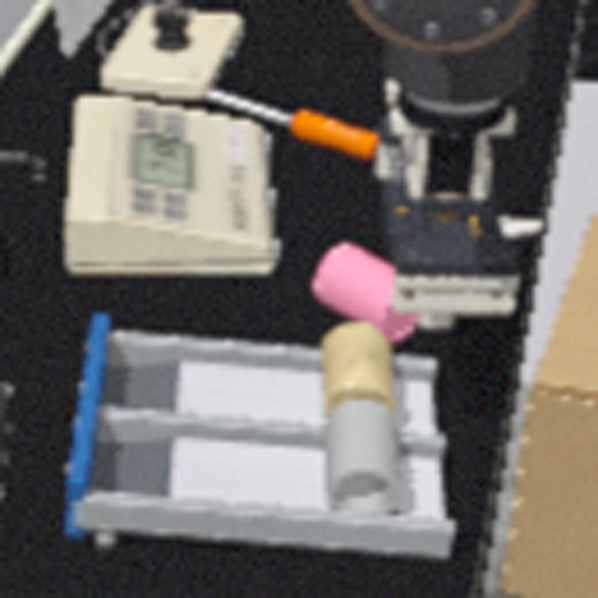

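The picture shows the closed fingertips at about (435,322) in the crop, just right of the brass sleeve's low end; the rack and both sleeves are unmoved. Descending onto the free floor behind the brass sleeve.

Call:
apply_moves(deltas=[{"fingers":0,"delta_pos":[1,2,5],"angular":[0,0,0]},{"fingers":0,"delta_pos":[1,4,15],"angular":[0,0,0]},{"fingers":0,"delta_pos":[1,6,28],"angular":[0,0,0]},{"fingers":0,"delta_pos":[1,6,41],"angular":[0,0,0]},{"fingers":0,"delta_pos":[1,6,53],"angular":[0,0,0]},{"fingers":0,"delta_pos":[1,6,63],"angular":[0,0,0]},{"fingers":0,"delta_pos":[1,6,70],"angular":[0,0,0]},{"fingers":0,"delta_pos":[1,6,72],"angular":[0,0,0]},{"fingers":0,"delta_pos":[1,6,72],"angular":[0,0,0]}])

```text
clock: 3.2
tool_pos: [0.4225, -0.1664, 0.0344]
orientation: [180.0, -0.0, -167.3]
force: [0.2, -0.7, 0.5]
opening: 0.0005
gripper_force: 0.0
```

```bash
python3 d.py -70 -46 14
```

```text
t 3.2 runway mm [-112.3  -46.1   15.2] rpy [ 1.8000e+02 -2.0000e-02 -1.6727e+02] F [ 0.2 -0.7  0.5] open 0.0004812837281446508
delta tool mm [-42.2   0.1  -2.5] uphill in tool [-0.9962 -0.0012 -0.0876]
```

Call:
apply_moves(deltas=[{"fingers":0,"delta_pos":[-2,0,-0.2],"angular":[0,0,0]},{"fingers":0,"delta_pos":[-4,0,-0.4],"angular":[0,0,0]},{"fingers":0,"delta_pos":[-6,0,-0.5],"angular":[0,0,0]},{"fingers":0,"delta_pos":[-8,0,-0.7],"angular":[0,0,0]},{"fingers":0,"delta_pos":[-10,0,-0.9],"angular":[0,0,0]},{"fingers":0,"delta_pos":[-12,0,-1.1],"angular":[0,0,0]},{"fingers":0,"delta_pos":[-14,0,-1.2],"angular":[0,0,0]},{"fingers":0,"delta_pos":[-16,0,-1.4],"angular":[0,0,0]},{"fingers":0,"delta_pos":[-18,0,-1.6],"angular":[0,0,0]},{"fingers":0,"delta_pos":[-20,0,-1.8],"angular":[0,0,0]}])

```text
clock: 4.2
tool_pos: [0.4416, -0.162, 0.0362]
orientation: [180.0, -0.1, -167.3]
force: [-1.8, -0.5, 1.4]
opening: 0.0002
gripper_force: 1.1
```

```bash
python3 d.py 50 -46 14
```

```text
t 4.2 runway mm [-92.6 -46.1  15.4] rpy [ 1.7999e+02 -6.0000e-02 -1.6728e+02] F [-1.8 -0.5  1.4] open 0.00021495680232678455
delta tool mm [-1.421e+02 -1.000e-01 -1.120e+01] uphill in tool [-0.9961 -0.001  -0.0881]
```

Call:
apply_moves(deltas=[{"fingers":0,"delta_pos":[-2,0,-0.2],"angular":[0,0,0]},{"fingers":0,"delta_pos":[-4.5,0,-0.4],"angular":[0,0,0]},{"fingers":0,"delta_pos":[-7,0,-0.6],"angular":[0,0,0]},{"fingers":0,"delta_pos":[-10,0,-0.9],"angular":[0,0,0]},{"fingers":0,"delta_pos":[-13,0,-1.1],"angular":[0,0,0]},{"fingers":0,"delta_pos":[-16.5,0,-1.4],"angular":[0,0,0]},{"fingers":0,"delta_pos":[-20,0,-1.8],"angular":[0,0,0]},{"fingers":0,"delta_pos":[-23.5,0,-2.1],"angular":[0,0,0]},{"fingers":0,"delta_pos":[-27,0,-2.4],"angular":[0,0,0]},{"fingers":0,"delta_pos":[-30.5,0,-2.7],"angular":[0,0,0]}])

```text
clock: 5.2
tool_pos: [0.4721, -0.1552, 0.0391]
orientation: [-180.0, -0.0, -167.3]
force: [-1.8, 0.1, 1.9]
opening: 0.0004
gripper_force: 1.2
```

Call:
apply_moves(deltas=[{"fingers":0,"delta_pos":[-3.5,0,-0.3],"angular":[0,0,0]},{"fingers":0,"delta_pos":[-7,0,-0.6],"angular":[0,0,0]},{"fingers":0,"delta_pos":[-10.5,0,-0.9],"angular":[0,0,0]},{"fingers":0,"delta_pos":[-14,0,-1.2],"angular":[0,0,0]},{"fingers":0,"delta_pos":[-17.5,0,-1.5],"angular":[0,0,0]},{"fingers":0,"delta_pos":[-21,0,-1.8],"angular":[0,0,0]},{"fingers":0,"delta_pos":[-24.5,0,-2.1],"angular":[0,0,0]},{"fingers":0,"delta_pos":[-28,0,-2.5],"angular":[0,0,0]},{"fingers":0,"delta_pos":[-31.5,0,-2.8],"angular":[0,0,0]},{"fingers":0,"delta_pos":[-35,0,-3.1],"angular":[0,0,0]}])

```text
clock: 6.2
tool_pos: [0.5062, -0.1475, 0.0422]
orientation: [180.0, -0.0, -167.3]
force: [-2.5, -0.9, 1.7]
opening: 0.0007
gripper_force: 1.2
```

```bash
python3 d.py 34 -46 14; python3 - <<'E'
from h import *
im=ctrl.snapshot("side");cv2.imwrite("pics/c4.png",cv2.resize(im[100:230,270:400],None,fx=4.6,fy=4.6,interpolation=cv2.INTER_CUBIC)[:,:,::-1])
E
```

```text
t 6.2 runway mm [-26.1 -46.   15.5] rpy [ 180.     -0.   -167.28] F [-2.5 -0.9  1.7] open 0.0006589781310710587
delta tool mm [-60.   -0.   -3.7] uphill in tool [-0.9962 -0.0011 -0.0872]
```

View pics/c4.png

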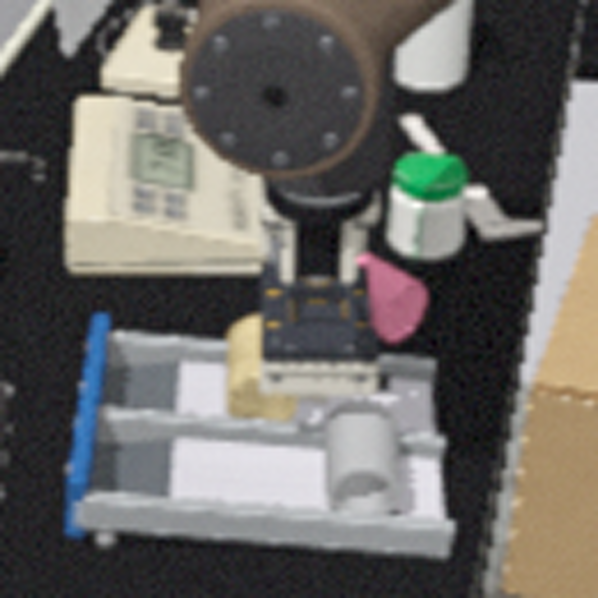

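The brass sleeve is ahead of the fingers, left edge at about (228,370) in the crop, roughly 55 mm short of the hump. It is square in its lane, and the steel sleeve hasn't moved. I'll keep pushing, easing off near the hump.

Call:
apply_moves(deltas=[{"fingers":0,"delta_pos":[-2,0,-0.2],"angular":[0,0,0]},{"fingers":0,"delta_pos":[-4.5,0,-0.4],"angular":[0,0,0]},{"fingers":0,"delta_pos":[-7.5,0,-0.7],"angular":[0,0,0]},{"fingers":0,"delta_pos":[-11,0,-1],"angular":[0,0,0]},{"fingers":0,"delta_pos":[-14.5,0,-1.3],"angular":[0,0,0]},{"fingers":0,"delta_pos":[-18,0,-1.6],"angular":[0,0,0]},{"fingers":0,"delta_pos":[-21.5,0,-1.9],"angular":[0,0,0]},{"fingers":0,"delta_pos":[-25,0,-2.2],"angular":[0,0,0]},{"fingers":0,"delta_pos":[-28.5,0,-2.5],"angular":[0,0,0]},{"fingers":0,"delta_pos":[-32,0,-2.8],"angular":[0,0,0]}])

```text
clock: 7.25
tool_pos: [0.5374, -0.1404, 0.045]
orientation: [180.0, -0.0, -167.3]
force: [-2.6, -0.2, 2.3]
opening: 0.0007
gripper_force: 1.2
```

Call:
apply_moves(deltas=[{"fingers":0,"delta_pos":[-3.5,0,-0.3],"angular":[0,0,0]},{"fingers":0,"delta_pos":[-6.5,0,-0.6],"angular":[0,0,0]},{"fingers":0,"delta_pos":[-9,0,-0.8],"angular":[0,0,0]},{"fingers":0,"delta_pos":[-11.5,0,-1],"angular":[0,0,0]},{"fingers":0,"delta_pos":[-14,0,-1.2],"angular":[0,0,0]},{"fingers":0,"delta_pos":[-16.5,0,-1.5],"angular":[0,0,0]},{"fingers":0,"delta_pos":[-19,0,-1.7],"angular":[0,0,0]},{"fingers":0,"delta_pos":[-21.5,0,-1.9],"angular":[0,0,0]},{"fingers":0,"delta_pos":[-24,0,-2.1],"angular":[0,0,0]},{"fingers":0,"delta_pos":[-26.5,0,-2.3],"angular":[0,0,0]}])

```text
clock: 8.25
tool_pos: [0.5632, -0.1346, 0.0473]
orientation: [-180.0, 0.0, -167.3]
force: [-2.2, -0.0, 1.1]
opening: 0.0003
gripper_force: 1.1
```

Call:
apply_moves(deltas=[{"fingers":0,"delta_pos":[-2.5,0,-0.2],"angular":[0,0,0]},{"fingers":0,"delta_pos":[-5,0,-0.4],"angular":[0,0,0]},{"fingers":0,"delta_pos":[-7.5,0,-0.7],"angular":[0,0,0]},{"fingers":0,"delta_pos":[-10,0,-0.9],"angular":[0,0,0]},{"fingers":0,"delta_pos":[-12.5,0,-1.1],"angular":[0,0,0]},{"fingers":0,"delta_pos":[-15,0,-1.3],"angular":[0,0,0]},{"fingers":0,"delta_pos":[-17,0,-1.5],"angular":[0,0,0]},{"fingers":0,"delta_pos":[-18,0,-1.6],"angular":[0,0,0]},{"fingers":0,"delta_pos":[-18,0,-1.6],"angular":[0,0,0]},{"fingers":0,"delta_pos":[-18,0,-1.6],"angular":[0,0,0]}])

```text
clock: 9.25
tool_pos: [0.5805, -0.1307, 0.0488]
orientation: [180.0, -0.0, -167.3]
force: [-0.1, 0.7, 0.6]
opening: 0.0003
gripper_force: 0.0
```

```bash
python3 d.py 34 -46 14; python3 - <<'E'
from h import *
im=ctrl.snapshot("side");cv2.imwrite("pics/c5.png",cv2.resize(im[100:230,270:400],None,fx=4.6,fy=4.6,interpolation=cv2.INTER_CUBIC)[:,:,::-1])
E
```

```text
t 9.25 runway mm [ 50.3 -45.9  15.5] rpy [ 1.8000e+02 -1.0000e-02 -1.6728e+02] F [-0.1  0.7  0.6] open 0.00033161769200256764
delta tool mm [16.1 -0.1  2.9] uphill in tool [-0.9962 -0.0011 -0.0873]
```

View pics/c5.png

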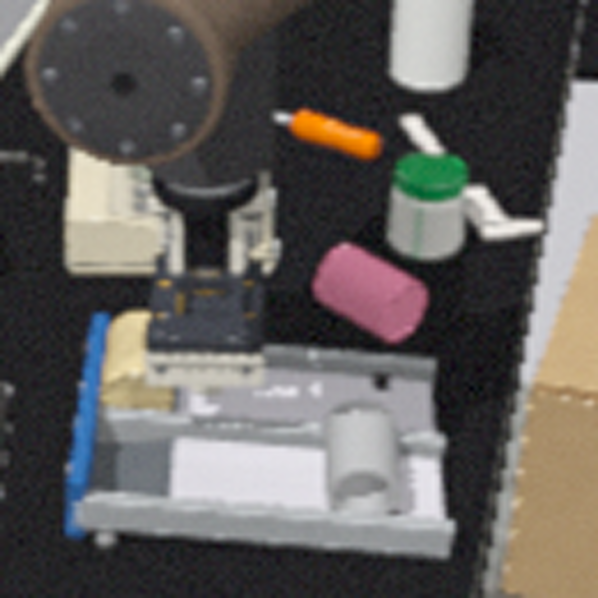

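The brass sleeve now sits against the blue stop, at crop (105-175, 310-405), and the contact force is zero. Backing off downhill a little, then lifting clear.

Call:
apply_moves(deltas=[{"fingers":0,"delta_pos":[3,0,0],"angular":[0,0,0]},{"fingers":0,"delta_pos":[8,0,-2],"angular":[0,0,0]},{"fingers":0,"delta_pos":[12,0,-10],"angular":[0,0,0]},{"fingers":0,"delta_pos":[14,0,-25],"angular":[0,0,0]},{"fingers":0,"delta_pos":[16,0,-45],"angular":[0,0,0]},{"fingers":0,"delta_pos":[22,0,-70],"angular":[0,0,0]},{"fingers":0,"delta_pos":[34,0,-100],"angular":[0,0,0]},{"fingers":0,"delta_pos":[50,0,-125],"angular":[0,0,0]},{"fingers":0,"delta_pos":[66,0,-145],"angular":[0,0,0]},{"fingers":0,"delta_pos":[78,0,-158],"angular":[0,0,0]}])

```text
clock: 10.3
tool_pos: [0.5038, -0.1482, 0.2092]
orientation: [-180.0, 0.2, -167.3]
force: [0.9, 0.7, -0.6]
opening: 0.0002
gripper_force: 0.0
```

Call:
apply_moves(deltas=[{"fingers":0,"delta_pos":[6,0,-5],"angular":[0,0,0]},{"fingers":0,"delta_pos":[9,0,-7],"angular":[0,0,0]},{"fingers":0,"delta_pos":[10,0,-8],"angular":[0,0,0]},{"fingers":0,"delta_pos":[10,0,-8],"angular":[0,0,0]},{"fingers":0,"delta_pos":[10,0,-8],"angular":[0,0,0]}])

```text
clock: 10.8
tool_pos: [0.4948, -0.15, 0.214]
orientation: [180.0, -0.1, -167.3]
force: [0.1, -0.3, 0.8]
opening: 0.0005
gripper_force: 0.0
```

```bash
python3 d.py 34 -46 14; python3 - <<'E'
from h import *
im=ctrl.snapshot("side");cv2.imwrite("pics/c6.png",cv2.resize(im[100:230,270:400],None,fx=4.6,fy=4.6,interpolation=cv2.INTER_CUBIC)[:,:,::-1])
E
```

```text
t 10.8 runway mm [-22.8 -46.  187.7] rpy [ 1.7998e+02 -9.0000e-02 -1.6727e+02] F [ 0.1 -0.3  0.8] open 0.0005023842030875689
delta tool mm [-72.   -0.2 167.9] uphill in tool [-0.9961 -0.0013 -0.0887]
```

View pics/c6.png

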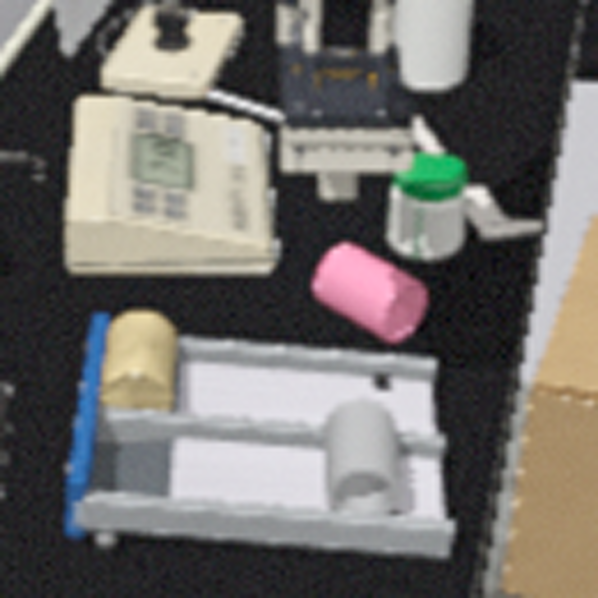

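The brass sleeve rests against the stop at crop (140,360). Steel (362,455), pink (370,292) and the jar (428,205) are where they were, and the hand is clear.

```bash
python3 -c "
from plant import ctrl
print(ctrl.close_job())"
```

```text
the job is handed in; nothing more can be done
None
```

The brass sleeve was pushed up its lane and over the hump with closed fingers and rests against the blue stop; the hand is clear, the steel sleeve and the other things in view look unmoved, and the job was handed in at about 11 s.

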